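Take the pole-top ball out of its curved track and set it on the square gluing block

TASK

Push the wooden ball along its curved track until it drops into the pocket at the open end, and let it settle there. Then lift it straight up out of the pocket and set it, without dropping it, in the round seat on top of the square block (not the round block).

Things in the scene. Friction and masses are not known exactly. Their poses are not given: they have to be found in the camera images.
- ball: Plain smooth waxed wooden ball, 50 mm across, 50 g, origin at its centre; rolls freely. Starts in the track's straight part (track x -100 to -45 mm), centre 40 mm above the table. Held in by two dark lips (59 to 64 mm above the table) with a 40 mm wide slot between, along the path's middle: closed fingers reach in behind it to push. Not the 30 mm ball in the tin dish.
- track: Wooden J-shaped channel, fixed. Origin on the table at the bend's centre, z up. Ball's path in its frame, mm: straight from the closed end x=-200 towards +x along y=-110 to (0,-110); quarter circle of radius 110 about the origin to (110,0); on towards +y to the pocket (110,42). Floor 15, top 64 above the table; inside 53 wide. Walls and lips end at y=0: beyond is the open exit gap.
- pocket (a point): Centre of the ball when it rests in the pocket, a 24 mm hole in the exit gap's floor (42 mm wide strip, 15 mm thick, kerbs to 21 mm above the table): 36.5 mm above the table, 3 mm lower than in the channel. Axes as the track's. Fingers have room on its +x and -x sides, down to the table; a stop 40 mm high stands 30 mm off towards +y and the track's walls end 42 mm off towards -y.
- seat (a point): Centre of the ball when it rests in the seat of the square block, 53 mm above the table on the block's axis. Block: plain wood, fixed, 46 x 46 mm, 35 mm high, sides along this point's x and y; the seat is a 34 mm round hole 20 mm deep in its top, so most of the ball stands above. The round block (48 mm across, same height and hole, about 100 mm off) is the wrong one; they may swap places.
There are look-alikes about, which are no part of the job. What is shaped like the ball but purple or red is not meant.

How it is judged:
On the way, in this order (a step that is already met when the one before it is completed fails the run):
1. the ball has come along the track and rests in the pocket (distance between ball and pocket below 0.01 m and linear speed of ball below 0.05 m/s), for 0.2 s.
2. the ball is lifted up out of the pocket (z of ball in the frame of pocket above 0.03 m), for 0.1 s.
At the end, for the whole second after the job is handed in: The ball lies at rest in the seat of the square block, its centre within 10 mm of the seat point, released (distance between ball and seat below 0.01 m and linear speed of ball below 0.03 m/s); the robot touches nothing.
It fails at once if the ball is dropped (it falls free faster than 0.9 m/s, about 40 mm of fall) (linear speed of ball above 0.9 m/s and contact force between the fingers and ball below 0.05 N).
It also fails if it takes over 58 s, if anything falls off the work surface, if the arm or the gripper's body presses on something with over 40 N, if the wrist force passes 120 N, or if a joint passes its speed limit or range.

ROBOT

A 7-joint arm with a two-finger parallel gripper is mounted at the origin on the work surface. World frame = base frame: x ahead of the robot, y to its left, z up, the work surface at z = 0. Lengths are in m, angles in rad, forces in N, time in s.
With the tool pointing down it reaches from about 0.4 to 0.75 m from the base axis. Payload 19.5 kg.
Tool frame: the origin (TCP) lies midway between the tips of the shut fingers; the grasp point (between the pads) lies 19 mm behind it; z points along the fingers, x is the direction in which the jaws open and shut, and the axes are right-handed (so a half turn about z gives the same grasp; the last joint's range is limited). The gripper opens to 85 mm and grips with 20 to 120 N. Pads are 22 mm wide; open, the fingers measure 114 mm over their backs; the gripper's body (76 mm by 85 mm) begins 54 mm behind the grasp point. The pads swing forward as they close: fully open they stand 13 mm farther back than shut.
Start: joints at [1.182, 0.707, -0.028, 1.485, 0.022, 0.951, -0.075], TCP at [0.195, -0.541, 0.231] pointing down, gripper open.
Joint ranges: [-2.71, 2.71], [-0.32, 2.16], [-1.57, 1.52], [0, 2.45], [-1.46, 4.6], [0, 2.02], [-2.83, 2.83]. Speed limits (rad/s): [1.89, 1.89, 2.57, 2.57, 3.01, 3.01, 3.01].

INTERFACE

Orientations are given as a unit quaternion [w, x, y, z].
In Python, from bench import status, snapshot, arm gives the robot as it stands. The module is installed in compiled form; this text tells all that it offers.
- The arm moves only by the tool servo_tool, never from a script. Its argument "rows" is a list of rows, each a list of 6 numbers: the shift along the tool's x, y, z in m, then the turn, a rotation vector about the tool's x, y, z in rad. A call has exactly 8 rows; each row is the pose to reach, as a shift and turn from the pose commanded when the call began, along the tool's axes at that moment; what a row does not reach only later rows make up. A row lasts 1/10 s, in which the tool goes at most 50 mm and 8.59 degrees, less where a joint would pass 70% of its speed; a pose out of reach is approached as far as the arm can. A call with a gripper value outside its range is refused whole. "jaw" is the closure, from -1 (fully open) to 1 (shut), so that 0 is half open, set as the call begins (left out, the last holds). The fingers move at their own pace and stop on an object; "force" is the grip in N (left out, the last holds). Time passes only in rows, so rows that repeat a pose let the fingers close, or fill a call up. It gives the time, the measured TCP pose, the force and the opening at its end, in the units of the state.
- status.sense(): the state, without advancing time (a new reading comes with each control period).
- snapshot(name): name is "side" or "top"; returns a dict with "frame" (400x640x3 uint8, red, green, blue), "intrinsics" (3x3 intrinsics, pixels), "k1" (the pictures are not rectified: a ray, as slopes to the right and down, at radius r is drawn at 1 + k1 r^2 times it, then the intrinsics apply), "rvec" (rotation vector, rad) and "tvec" (3), from world to camera coordinates, as OpenCV has them. Camera axes: x right, y down, z forward; pixel columns grow to the right and rows downward; lengths in m; the calibration is good to about 2 mm. A picture is of the moment at which its call begins. There is no depth.
- arm.job_done(): hands the job in, once; it reports no verdict.
The state is a dict: "time": time; "joint_positions": joint angles; "qd": joint speeds; "effort": joint torques, N m; "eef_pos": TCP position; "tcp_rot": TCP orientation; "wrist_force": force on the tool from outside, world axes, zero at the start; "wrist_torque": the same for the moment, N m; "width": opening from 0.0 (shut) to 1.0 (fully open).
Only numpy, scipy, OpenCV 4.12 (cv2) and the standard library are available. Lean on these libraries where they do the work, as an engineer would, in place of code of your own. Each camera call takes 0.05 s, during which the arm holds its last target.

## Working session

There is one attempt and no reset: what is moved stays moved. The work goes in short steps, Python scripts to look and compute and a tool call to move; the robot and the scene stay as the last step left them, time stands still between calls to the robot, and variables do not carry over. Pictures are saved under pics/ and viewed, and the job is handed in when it is done.

Besides the shell and the picture viewer there is one more tool, called after "Request:" as name([rows], argument=value, ...), one row to a line, values as JSON. servo_tool: Moves the arm, as the interface text tells. Its arguments: {"type":"object","properties":{"rows":{"type":"array","items":{"type":"array","items":{"type":"number"}}},"jaw":{"type":"number"},"force":{"type":"number"}},"required":["rows"]}

```bash
mkdir -p pics; python3 - <<'E'
from bench import status, snapshot
import cv2,numpy as np
for n in ("side","top"):
    d=snapshot(n)
    cv2.imwrite(f"pics/{n}0.png",d["frame"][:,:,::-1])
    np.savez(f"pics/{n}0.npz",**{k:np.array(v) for k,v in d.items()})
    print(n,d["intrinsics"],d["k1"],d["rvec"],d["tvec"])
    R=cv2.Rodrigues(np.array(d["rvec"],float))[0];print("cam",-R.T@np.array(d["tvec"],float).ravel())
s=status.sense();print(s)
E
```

```text
side [[501.17433557   0.         319.09307873]
 [  0.         501.17433557 196.76183875]
 [  0.           0.           1.        ]] -0.043375374773563846 [ 0.7483657  -2.67384731  1.01595557] [0.42498949 0.28193378 1.03762984]
cam [0.12237239 0.63074994 0.9612273 ]
top [[392.88567945   0.         322.56990742]
 [  0.         392.88567945 204.88317559]
 [  0.           0.           1.        ]] 0.010696785036937924 [ 2.19169108 -2.00408103  0.21328027] [-0.08517209  0.5505924   0.72542282]
cam [ 0.38736095 -0.05492346  0.82678864]
{'time': 0.1, 'joint_positions': array([ 1.18229434,  0.7070567 , -0.02763495,  1.48492146,  0.02199137,
        0.95092181, -0.07551796]), 'qd': array([ 0.00079268,  0.00088505,  0.00028015, -0.00242201,  0.00049316,
        0.00066973,  0.00058808]), 'effort': array([ 2.34780076e-03, -8.84303784e+01,  1.23676725e+00, -2.36460865e+01,
        1.70767901e-02,  5.03267933e-03, -1.05965447e-05]), 'eef_pos': array([ 0.19536964, -0.54054476,  0.23087215]), 'tcp_rot': array([-2.83828274e-04,  8.18499120e-01, -5.74507561e-01, -4.14954343e-04]), 'wrist_force': array([-0.60210702, -0.53559687,  0.49692349]), 'wrist_torque': array([ 0.04123082, -0.04173795,  0.01832011]), 'width': 1.0007996796559016}
```

View pics/side0.png

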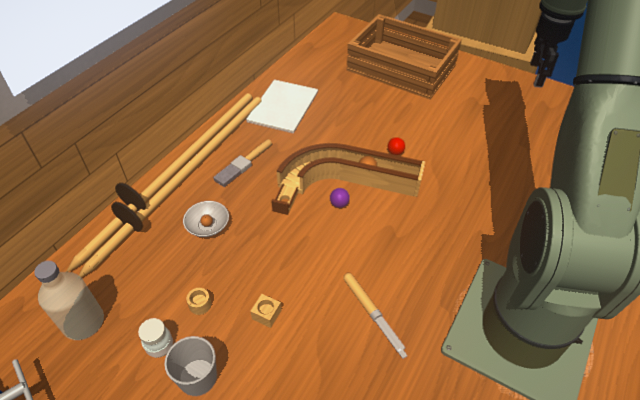

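View pics/top0.png

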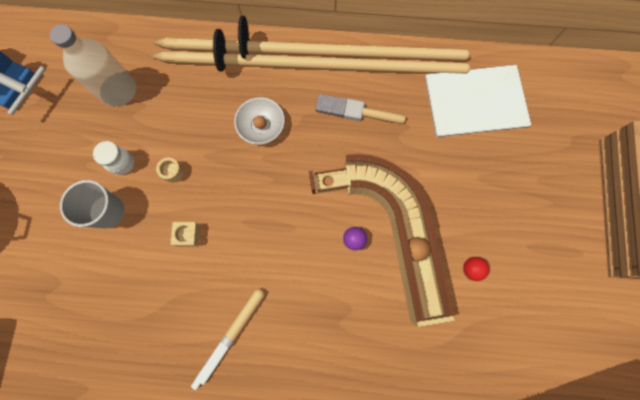

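The top view shows the orange ball at (419,249) in the track, the pocket at about (327,181), the square block at (184,234) and the round block at (168,169). Possible confusions are the purple ball (355,238), the red ball (477,268) and the small ball in the dish (260,122). Next I'll look at close crops.

```bash
cat > h.py <<'E'
import numpy as np,cv2
def load(n): 
    d=np.load(f"pics/{n}.npz"); return {k:d[k] for k in d.files}
def ray(d,uv):
    K=d["intrinsics"];k=float(d["k1"])
    q=np.array([(uv[0]-K[0,2])/K[0,0],(uv[1]-K[1,2])/K[1,1]])
    p=cv2.undistortPoints(np.array([[uv]],float),K,np.array([k,0,0,0]))[0,0]
    R=cv2.Rodrigues(d["rvec"].astype(float))[0];t=d["tvec"].ravel()
    return -R.T@t, R.T@np.array([p[0],p[1],1.])
def onz(d,uv,z):
    c,v=ray(d,uv); return c+v*(z-c[2])/v[2]
def proj(d,P):
    return cv2.projectPoints(np.atleast_2d(np.array(P,float)),d["rvec"].astype(float),d["tvec"].astype(float),d["intrinsics"],np.array([float(d["k1"]),0,0,0]))[0][:,0]
def tri(a,ua,b,ub):
    c1,v1=ray(a,ua);c2,v2=ray(b,ub)
    A=np.stack([v1,-v2],1);s=np.linalg.lstsq(A,c2-c1,rcond=None)[0]
    p,q=c1+s[0]*v1,c2+s[1]*v2
    return (p+q)/2,np.linalg.norm(p-q)
def crop(d,x0,y0,x1,y1,s,fn):
    im=d["frame"][y0:y1,x0:x1,::-1]; im=cv2.resize(im,None,fx=s,fy=s,interpolation=cv2.INTER_CUBIC)
    for x in range((x0//20+1)*20,x1,20): cv2.putText(im,str(x),((x-x0)*s,8),0,.3,(255,255,255));cv2.line(im,((x-x0)*s,10),((x-x0)*s,16),(255,255,255))
    for y in range((y0//20+1)*20,y1,20): cv2.putText(im,str(y),(0,(y-y0)*s),0,.3,(255,255,255));cv2.line(im,(20,(y-y0)*s),(26,(y-y0)*s),(255,255,255))
    cv2.imwrite(fn,im)
E
python3 - <<'E'
from h import *
t=load("top0");s=load("side0")
crop(t,300,145,460,330,3,"pics/c_top.png")
crop(s,260,130,440,220,4,"pics/c_side.png")
crop(t,140,145,220,255,5,"pics/c_blk.png")
crop(s,180,280,300,335,6,"pics/c_blks.png")
E
```

```text
(no output)
```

View pics/c_top.png

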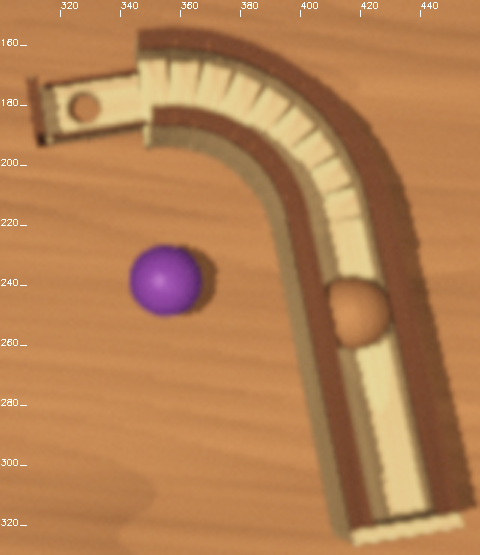

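View pics/c_side.png

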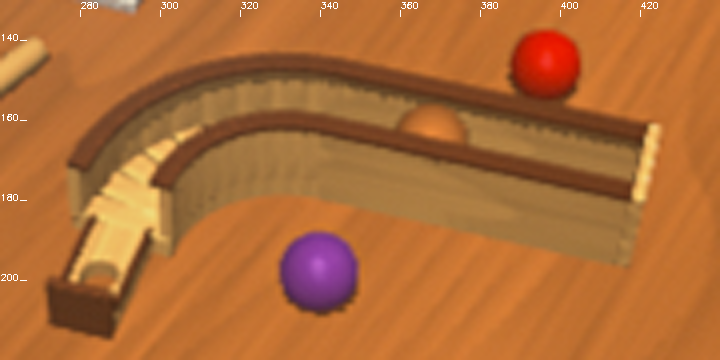

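View pics/c_blk.png

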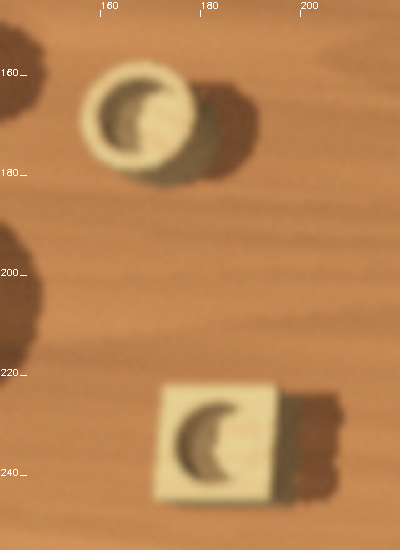

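View pics/c_blks.png

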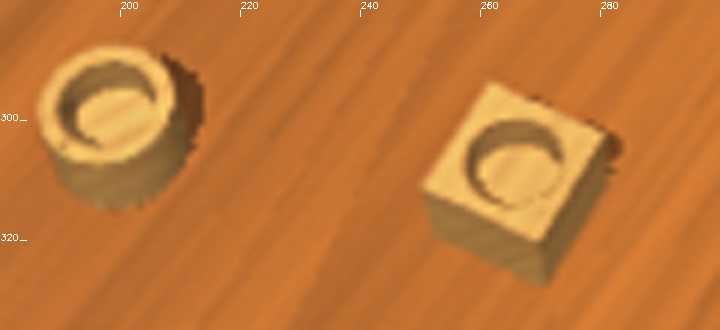

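```bash
python3 - <<'E'
from h import *
t=load("top0");s=load("side0")
f=t["frame"].astype(int)
for r,x0,x1 in((300,408,450),(270,400,445),(230,390,440)):
    print(r,[tuple(f[r,c]) for c in range(x0,x1,2)])
c=350
print([ (rr,tuple(f[rr,c])) for rr in range(150,200,2)])
# ball blob
for n,d,box in(("top",t,(400,230,440,270)),("side",s,(350,150,385,172))):
    hsv=cv2.cvtColor(d["frame"],cv2.COLOR_RGB2HSV); x0,y0,x1,y1=box
    print(n,hsv[(y0+y1)//2,(x0+x1)//2])
E
```

```text
300 [(np.int64(150), np.int64(119), np.int64(78)), (np.int64(149), np.int64(118), np.int64(77)), (np.int64(126), np.int64(92), np.int64(59)), (np.int64(121), np.int64(75), np.int64(49)), (np.int64(117), np.int64(71), np.int64(44)), (np.int64(122), np.int64(75), np.int64(49)), (np.int64(139), np.int64(98), np.int64(64)), (np.int64(160), np.int64(127), np.int64(85)), (np.int64(154), np.int64(122), np.int64(80)), (np.int64(155), np.int64(124), np.int64(80)), (np.int64(216), np.int64(186), np.int64(129)), (np.int64(230), np.int64(204), np.int64(145)), (np.int64(230), np.int64(201), np.int64(142)), (np.int64(230), np.int64(203), np.int64(144)), (np.int64(230), np.int64(203), np.int64(144)), (np.int64(201), np.int64(173), np.int64(117)), (np.int64(147), np.int64(116), np.int64(76)), (np.int64(117), np.int64(76), np.int64(50)), (np.int64(118), np.int64(71), np.int64(46)), (np.int64(116), np.int64(69), np.int64(43)), (np.int64(122), np.int64(72), np.int64(48))]
270 [(np.int64(171), np.int64(127), np.int64(81)), (np.int64(157), np.int64(126), np.int64(83)), (np.int64(151), np.int64(120), np.i
[... 2746 characters left out ...]
(205), np.int64(144))), (176, (np.int64(230), np.int64(206), np.int64(147))), (178, (np.int64(228), np.int64(205), np.int64(144))), (180, (np.int64(199), np.int64(172), np.int64(117))), (182, (np.int64(188), np.int64(158), np.int64(106))), (184, (np.int64(177), np.int64(148), np.int64(99))), (186, (np.int64(146), np.int64(114), np.int64(74))), (188, (np.int64(157), np.int64(127), np.int64(83))), (190, (np.int64(152), np.int64(123), np.int64(80))), (192, (np.int64(148), np.int64(122), np.int64(80))), (194, (np.int64(166), np.int64(120), np.int64(77))), (196, (np.int64(197), np.int64(137), np.int64(84))), (198, (np.int64(199), np.int64(138), np.int64(85)))]
top [ 14 151 193]
side [ 13 193 218]
```

```bash
python3 - <<'E'
from h import *
t=load("top0");s=load("side0")
g=t["frame"][:,:,1].astype(float)
L=[];Rr=[]
# straight part: seek outward from the bright floor in each row
for r in list(range(228,234))+list(range(264,314,2)):
    b=[c for c in range(395,455) if g[r,c]>195]   # floor
    # restrict to floor near expected line
    ex=420+(r-240)*0.165*1.3
    b=[c for c in b if abs(c-ex)<20]
    a,z=min(b),max(b)
    c=a
    while g[r,c]>98: c-=1
    L.append((c+(98-g[r,c])/(g[r,c+1]-g[r,c]),r))
    c=z
    while g[r,c]>98: c+=1
    Rr.append((c-1+(g[r,c-1]-98)/(g[r,c-1]-g[r,c]),r))
Lw=np.array([onz(t,p,0.064) for p in L]);Rw=np.array([onz(t,p,0.059) for p in Rr])
for W in(Lw,Rw):
    v=cv2.fitLine(W[:,:2].astype(np.float32),cv2.DIST_HUBER,0,1e-4,1e-4).ravel();
    if v[0]<0: v[:2]*=-1
    print("line",v,np.degrees(np.arctan2(v[1],v[0])))
n=None
print(Lw[[0,-1]],Rw[[0,-1]])
mid=(Lw+Rw)/2
v=cv2.fitLine(mid[:,:2].astype(np.float32),cv2.DIST_HUBER,0,1e-4,1e-4).ravel();v[:2]*=np.sign(v[0])
th=np.arctan2(v[1],v[0]);print("mid",v,np.degrees(th),"slot w",np.mean(np.linalg.norm((Lw-Rw)[:,:2],axis=1))*np.cos(th))
# pocket hole: dark blob within strip
def hole(d,box,thr):
    x0,y0,x1,y1=box;gg=d["frame"][y0:y1,x0:x1,1];m=(gg<thr).astype(np.uint8)
    cs=cv2.findContours(m,cv2.RETR_EXTERNAL,cv2.CHAIN_APPROX_NONE)[0]
    for c in cs:
        if len(c)>=6: print(box,cv2.contourArea(c),cv2.minEnclosingCircle(c), np.array(cv2.fitEllipse(c)[0])+[x0,y0],cv2.fitEllipse(c)[1])
hole(t,(320,174,337,188),190); hole(s,(277,192,294,206),190)
# ball
hsv=cv2.cvtColor(t["frame"],cv2.COLOR_RGB2HSV)
P=onz(t,(419.5,249),0.040);print("ball",P)
print("reproj side",proj(s,P))
E
```

```text
line [ 0.969192    0.24630642  0.43144318 -0.22408143] 14.25905
line [ 0.9698004   0.24389979  0.4254068  -0.26691514] 14.116823
[[ 0.5232205  -0.20087186  0.064     ]
 [ 0.36732349 -0.24043317  0.064     ]] [[ 0.52761679 -0.24093781  0.059     ]
 [ 0.37076359 -0.28045932  0.059     ]]
mid [ 0.9695773   0.24478538  0.42550707 -0.2462563 ] 14.169149 slot w 0.039357236992224806
(320, 174, 337, 188) 0.0 ((0.0, 11.5), 1.500100016593933) [320.00001304 185.5673399 ] (0.0002909379545599222, 7.1483564376831055)
(320, 174, 337, 188) 137.0 ((8.0, 6.5), 10.30786418914795) [327.67426157 180.54159737] (12.055338859558105, 17.14094352722168)
(277, 192, 294, 206) 177.5 ((8.0, 6.5), 10.30786418914795) [284.80414915 198.86888981] (14.494050025939941, 19.331296920776367)
ball [ 0.48767427 -0.23612859  0.04      ]
reproj side [[368.87133953 163.83007124]]
```

```bash
python3 - <<'E'
from h import *
t=load("top0");s=load("side0")
th=np.radians(14.17);ux=np.array([np.cos(th),np.sin(th)]);uy=np.array([-ux[1],ux[0]])
m=np.array([0.42551,-0.24626])
pk=onz(t,(328.1,180.9),0.015)[:2]; pks=onz(s,(284.8,198.3),0.015)[:2]
print("pocket top",pk,"side",pks,"tri",tri(t,(328.1,180.9),s,(284.8,198.3)))
print("pocket local y (from midline, want 152):",(pk-m)@uy, (pks-m)@uy)
ball=np.array([.48767,-.23613]);print("ball local perp",(ball-m)@uy)
# lip ends at track y=0: top corners z=.064 ; closed end top edge
for uv in((346,156),(346,163.5),(350.5,182)): 
    p=onz(t,uv,.064)[:2];print("lip end",(p-m)@uy-.110,(p-pk)@ux)
for uv in((417,319.5),(453,314),(418,326),(454,319)):
    p=onz(t,uv,.064)[:2];print("closed",(p-m)@uy,(p-pk)@ux+.110)
O=pk-0.110*ux; O=O+uy*((m-O)@uy+0.110)
print("O",O,"pocket from O",O+R if 0 else O+ux*.11+uy*.042,"ball local",(ball-O)@ux,(ball-O)@uy)
print("check side pts",proj(s,[*(O+ux*.11+uy*.042),.015]),proj(t,[*(O+ux*.11+uy*.042),.015]))
for x in(-.2,-.1,0):print(proj(t,[*(O+ux*x-uy*.11),.064]),proj(s,[*(O+ux*x-uy*.11),.064]))
# seat
for d,n,uv in((t,"t",[(173,222),(195,222),(194.5,245),(171,245)]),(s,"s",[(261.5,294),(280.5,302.5),(269.5,320.5),(250,311.5)])):
    P=np.array([onz(d,p,.035)[:2] for p in uv]);print(n,P.mean(0),[np.linalg.norm(P[i]-P[i-1]).round(4) for i in range(4)],[np.degrees(np.arctan2(*(P[i]-P[i-1])[::-1])).round(1) for i in range(4)])
E
```

```text
pocket top [ 0.61941047 -0.0416473 ] side [ 0.62134337 -0.03969734] tri (array([ 0.62115127, -0.04124979,  0.01300209]), np.float64(0.002361576054483512))
pocket local y (from midline, want 152): 0.15092029712240065 0.15233774924833207
ball local perp -0.005394971404489145
lip end -0.0009826233978085241 0.03258264151495808
lip end 0.0017378639294600012 0.01674482263051135
lip end -0.0005911956514783184 -0.023183695350122425
closed 0.03289285658042617 -0.1946779718762494
closed -0.03539515965521842 -0.19539022928220484
closed 0.03349036683418496 -0.20631359503095265
closed -0.03517064321893619 -0.20443023195011012
O [ 0.52277464 -0.10825052] pocket from O [ 0.61914616 -0.04060045] ball local -0.06534140459222292 -0.11539497140448915
check side pts [[285.72749552 198.41232934]] [[327.60304031 180.9767205 ]]
[[434.94339986 319.59224837]] [[421.19614926 169.75629592]]
[[423.49234536 265.97648907]] [[382.36018053 161.42267911]]
[[412.72497249 215.40584714]] [[344.56518079 153.33820704]]
t [0.47722919 0.24137773] [np.float64(0.0471), np.float64(0.045), np.float64(0.0472), np.float64(0.0474)] [np.float64(5.0), np.float64(-84.9), np.float64(-172.0), np.float64(95.1)]
s [0.47874255 0.24476325] [np.float64(0.0461), np.float64(0.0457), np.float64(0.0461), np.float64(0.046)] [np.float64(-85.4), np.float64(-174.8), np.float64(95.0), np.float64(5.2)]
```

```bash
cat > m.py <<'E'
from h import *
from scipy.spatial.transform import Rotation as Ro
th=np.radians(14.17);ux=np.array([np.cos(th),np.sin(th)]);uy=np.array([-ux[1],ux[0]])
O=np.array([0.5228,-0.1082])
def W(x,y): return O+ux*x/1000+uy*y/1000
def pose():
    from bench import status
    s=status.sense();q=s["tcp_rot"];return s,s["eef_pos"],Ro.from_quat([q[1],q[2],q[3],q[0]])
def down(yaw):
    a=np.radians(yaw);x=[np.cos(a),np.sin(a),0];z=[0,0,-1];return Ro.from_matrix(np.stack([x,np.cross(z,x),z],1))
def rel(p,yaw,P=None):
    s,e,R=pose() if P is None else P
    r=(R.inv()*down(yaw)).as_rotvec()
    return np.round(np.r_[R.inv().apply(np.array(p)-e),r],4)
def show():
    s,e,R=pose();X=R.as_matrix()[:,0]
    l=e[:2]-O
    print("t%.2f"%s["time"],"tcp",e.round(4),"track",(l@ux*1e3).round(1),(l@uy*1e3).round(1),"yaw",np.degrees(np.arctan2(X[1],X[0])).round(2),"F",s["wrist_force"].round(1),"w",round(s["width"],3),"q",s["joint_positions"].round(2))
E
python3 - <<'E'
from m import *
show();print(W(-125,-110),rel([*W(-125,-110),.15],14.17))
E
```

```text
t0.10 tcp [ 0.1954 -0.5405  0.2309] track -423.3 -339.0 yaw -70.13 F [-0.6 -0.5  0.5] w 1.001 q [ 1.18  0.71 -0.03  1.48  0.02  0.95 -0.08]
[ 0.42853127 -0.24545307] [-1.9820e-01 -3.1960e-01  8.1100e-02 -7.0000e-04  8.0000e-04 -1.4713e+00]
```

Candidates: orange ball in the track (419,249), purple ball (355,238), red ball (477,268) and 30 mm ball in the dish (260,122). I choose the one in the track, and the close crop confirmed it. For the block I choose the square one at (184,234), not the round one at (168,169).

Request:
servo_tool([
  [-0.025,-0.04,0.01,0,0,-0.147],
  [-0.05,-0.08,0.02,0,0,-0.294],
  [-0.075,-0.12,0.03,0,0,-0.441],
  [-0.1,-0.16,0.04,0,0,-0.588],
  [-0.125,-0.2,0.05,0,0,-0.735],
  [-0.15,-0.24,0.06,0,0,-0.882],
  [-0.175,-0.28,0.07,0,0,-1.03],
  [-0.198,-0.3195,0.08,-0.0007,0.0008,-1.18],
], jaw=1, force=30)

```text
time: 0.9
eef_pos: [0.4295, -0.2441, 0.1509]
tcp_rot: [0.0, 1.0, -0.019, 0.0]
wrist_force: [1.1, -2.1, -0.4]
width: -0.001
```

```bash
python3 - <<'E'
from m import *
show();print(rel([*W(-125,-110),.10],14.17))
E
```

```text
t0.90 tcp [ 0.4295 -0.2441  0.1509] track -123.7 -109.0 yaw -2.17 F [ 1.1 -2.1 -0.4] w -0.001 q [ 0.6   0.72 -0.26  1.87  0.31  0.59  0.1 ]
[-9.000e-04  1.300e-03  5.090e-02  7.000e-04 -1.000e-04 -2.852e-01]
```

Request:
servo_tool([
  [0,0,0.01,0,0,-0.14],
  [-0.001,0.001,0.025,0,0,-0.285],
  [-0.001,0.001,0.04,0,0,-0.285],
  [-0.001,0.001,0.05,0,0,-0.285],
  [-0.001,0.001,0.05,0,0,-0.285],
  [-0.001,0.001,0.05,0,0,-0.285],
  [-0.001,0.001,0.05,0,0,-0.285],
  [-0.001,0.001,0.05,0,0,-0.285],
])

```text
time: 1.7
eef_pos: [0.4278, -0.2471, 0.1018]
tcp_rot: [0.001, 0.993, 0.12, 0.0]
wrist_force: [0.5, -0.8, 0.5]
width: 0.002
```

```bash
python3 - <<'E'
from m import *
from bench import snapshot
show();print(rel([*W(-125,-110),.03],14.17))
for n in ("top","side"):
    d=snapshot(n);np.savez(f"pics/{n}1.npz",**{k:np.array(v) for k,v in d.items()})
crop(load("top1"),300,145,460,330,3,"pics/t1.png")
crop(load("side1"),260,80,460,220,3,"pics/s1.png")
E
```

```text
t1.70 tcp [ 0.4278 -0.2471  0.1018] track -126.1 -111.4 yaw 13.79 F [ 0.5 -0.8  0.5] w 0.002 q [ 0.62  0.81 -0.28  1.91  0.46  0.48  0.25]
[ 0.0011 -0.0015  0.0718  0.0015 -0.0006 -0.0066]
```

View pics/t1.png

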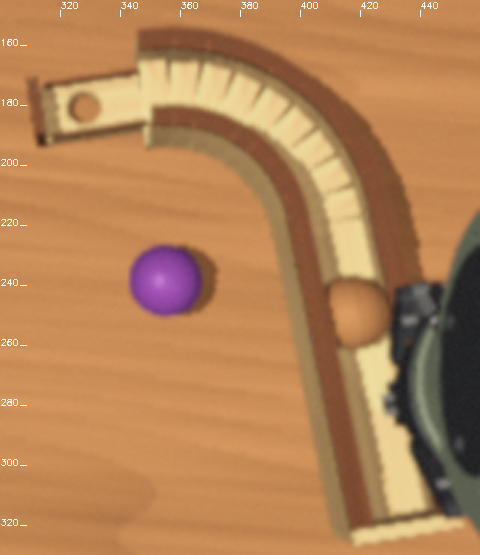

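View pics/s1.png

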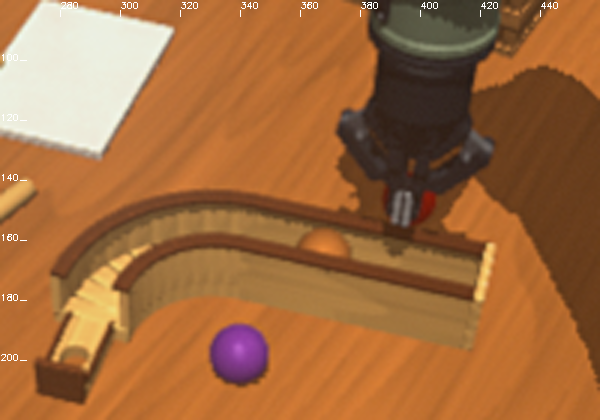

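The top view shows the ball still at (418,249). The side view shows the shut fingertips over the slot at about (393,160), behind the ball. I'll descend into the slot.

Request:
servo_tool([
  [0.001,-0.0015,0.005,0,0,0],
  [0.001,-0.0015,0.015,0,0,0],
  [0.001,-0.0015,0.03,0,0,0],
  [0.001,-0.0015,0.042,0,0,0],
  [0.001,-0.0015,0.054,0,0,0],
  [0.001,-0.0015,0.066,0,0,0],
  [0.001,-0.0015,0.07,0,0,0],
  [0.001,-0.0015,0.07,0,0,0],
])

```text
time: 2.6
eef_pos: [0.4279, -0.245, 0.0306]
tcp_rot: [0.0, 0.993, 0.12, -0.0]
wrist_force: [0.4, 0.2, 0.3]
width: 0.0
```

```bash
python3 - <<'E'
from m import *
show()
P=pose()
for x in range(-115,1,10): print(x,rel([*W(x,-110),.031],14.17,P))
E
```

```text
t2.60 tcp [ 0.4279 -0.245   0.0306] track -125.5 -109.4 yaw 13.82 F [0.4 0.2 0.3] w 0.0 q [ 0.55  0.94 -0.18  1.95  0.52  0.3   0.19]
-115 [ 0.0105  0.0005 -0.0004  0.0002  0.001  -0.006 ]
-105 [ 0.0205  0.0004 -0.0004  0.0002  0.001  -0.006 ]
-95 [ 0.0305  0.0004 -0.0004  0.0002  0.001  -0.006 ]
-85 [ 0.0405  0.0003 -0.0004  0.0002  0.001  -0.006 ]
-75 [ 0.0505  0.0003 -0.0005  0.0002  0.001  -0.006 ]
-65 [ 0.0605  0.0002 -0.0005  0.0002  0.001  -0.006 ]
-55 [ 0.0705  0.0001 -0.0005  0.0002  0.001  -0.006 ]
-45 [ 0.0805  0.0001 -0.0005  0.0002  0.001  -0.006 ]
-35 [ 0.0905  0.     -0.0005  0.0002  0.001  -0.006 ]
-25 [ 0.1005 -0.     -0.0005  0.0002  0.001  -0.006 ]
-15 [ 1.105e-01 -1.000e-04 -5.000e-04  2.000e-04  1.000e-03 -6.000e-03]
-5 [ 0.1205 -0.0002 -0.0005  0.0002  0.001  -0.006 ]
```

Request:
servo_tool([
  [0.005,0,0,0,0,-0.006],
  [0.01,0,0,0,0,-0.006],
  [0.015,0,0,0,0,-0.006],
  [0.021,0,0,0,0,-0.006],
  [0.027,0,0,0,0,-0.006],
  [0.034,0,0,0,0,-0.006],
  [0.041,0,0,0,0,-0.006],
  [0.048,0,0,0,0,-0.006],
])

```text
time: 3.4
eef_pos: [0.4755, -0.2336, 0.0313]
tcp_rot: [0.0, 0.992, 0.123, 0.0]
wrist_force: [-0.4, -0.2, 0.3]
width: -0.002
```

```bash
python3 - <<'E'
from m import *
from bench import snapshot
show()
d=snapshot("side");np.savez("pics/side2.npz",**{k:np.array(v) for k,v in d.items()})
crop(load("side2"),260,80,460,220,3,"pics/s2.png")
P=pose()
for x in range(-75,1,10): print(x,rel([*W(x,-110),.031],14.17,P))
E
```

```text
t3.40 tcp [ 0.4755 -0.2336  0.0313] track -76.6 -110.0 yaw 14.16 F [-0.4 -0.2  0.3] w -0.002 q [ 0.52  0.96 -0.23  1.82  0.48  0.41  0.19]
-75 [ 0.0005  0.0001  0.0003  0.0009 -0.001   0.0003]
-65 [ 0.0105  0.0001  0.0003  0.0009 -0.001   0.0003]
-55 [ 0.0205  0.0001  0.0003  0.0009 -0.001   0.0003]
-45 [ 0.0305  0.0001  0.0003  0.0009 -0.001   0.0003]
-35 [ 0.0405  0.0001  0.0003  0.0009 -0.001   0.0003]
-25 [ 0.0505  0.0001  0.0004  0.0009 -0.001   0.0003]
-15 [ 0.0605  0.0001  0.0004  0.0009 -0.001   0.0003]
-5 [ 0.0705  0.0001  0.0004  0.0009 -0.001   0.0003]
```

View pics/s2.png

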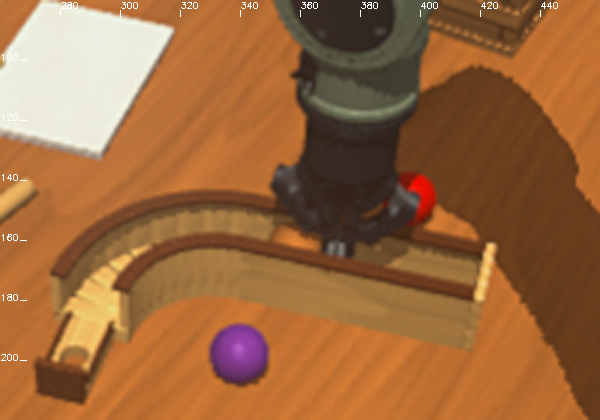

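The side view shows the ball being pushed ahead of the fingers, at about (357,160). I'll carry on.

Request:
servo_tool([
  [0.009,0,0,0,0,0],
  [0.018,0,0,0,0,0],
  [0.027,0,0,0,0,0],
  [0.036,0,0,0,0,0],
  [0.045,0,0,0,0,0],
  [0.054,0,0,0,0,0],
  [0.063,0,0,0,0,-0.02],
  [0.072,0,0,0,0,-0.05],
])

```text
time: 4.25
eef_pos: [0.5453, -0.216, 0.0313]
tcp_rot: [0.0, 0.989, 0.149, -0.0]
wrist_force: [0.4, -0.4, 0.0]
width: 0.001
```

```bash
python3 - <<'E'
from m import *
show()
P=pose()
for a in range(0,91,5):
    r=np.radians(a); print(a,rel([*W(110*np.sin(r),-110*np.cos(r)),.031],14.17+a,P)[[0,1,2,5]])
E
```

```text
t4.25 tcp [ 0.5453 -0.216   0.0313] track -4.6 -110.1 yaw 17.14 F [ 0.4 -0.4  0. ] w 0.001 q [ 0.46  1.02 -0.28  1.6   0.45  0.59  0.23]
0 [0.0046 0.0002 0.0003 0.0518]
5 [ 0.0141  0.0003  0.0003 -0.0354]
10 [ 0.0237 -0.0005  0.0003 -0.1227]
15 [ 0.0332 -0.0021  0.0003 -0.21  ]
20 [ 0.0425 -0.0045  0.0003 -0.2972]
25 [ 5.150e-02 -7.700e-03  2.000e-04 -3.845e-01]
30 [ 6.020e-02 -1.170e-02  2.000e-04 -4.718e-01]
35 [ 6.86e-02 -1.64e-02  2.00e-04 -5.59e-01]
40 [ 7.650e-02 -2.190e-02  2.000e-04 -6.463e-01]
45 [ 8.390e-02 -2.800e-02  2.000e-04 -7.336e-01]
50 [ 9.070e-02 -3.470e-02  2.000e-04 -8.208e-01]
55 [ 9.700e-02 -4.200e-02  2.000e-04 -9.081e-01]
60 [ 1.025e-01 -4.980e-02  2.000e-04 -9.954e-01]
65 [ 1.0740e-01 -5.8100e-02  2.0000e-04 -1.0826e+00]
70 [ 1.1150e-01 -6.6800e-02  2.0000e-04 -1.1699e+00]
75 [ 1.1490e-01 -7.5700e-02  2.0000e-04 -1.2572e+00]
80 [ 1.1740e-01 -8.5000e-02  2.0000e-04 -1.3444e+00]
85 [ 1.1920e-01 -9.4400e-02  2.0000e-04 -1.4317e+00]
90 [ 1.201e-01 -1.040e-01  1.000e-04 -1.519e+00]
```

Request:
servo_tool([
  [0.009,0,0,0,0,0],
  [0.019,0,0,0,0,-0.08],
  [0.0285,-0.001,0,0,0,-0.166],
  [0.038,-0.003,0,0,0,-0.25],
  [0.047,-0.006,0,0,0,-0.34],
  [0.056,-0.0096,0,0,0,-0.43],
  [0.0645,-0.014,0,0,0,-0.515],
  [0.0725,-0.019,0,0,0,-0.6],
])

```text
time: 5.05
eef_pos: [0.6089, -0.1766, 0.0312]
tcp_rot: [0.0, 0.9, 0.435, -0.0]
wrist_force: [0.9, -0.5, 0.0]
width: 0.001
```

```bash
python3 - <<'E'
from m import *
from bench import snapshot
show()
d=snapshot("side");np.savez("pics/side3.npz",**{k:np.array(v) for k,v in d.items()})
crop(load("side3"),260,80,460,220,3,"pics/s3.png")
show()
P=pose()
for a in range(35,91,5):
    r=np.radians(a); print(a,rel([*W(110*np.sin(r),-110*np.cos(r)),.031],14.17+a,P)[[0,1,2,5]])
E
```

```text
t5.05 tcp [ 0.6089 -0.1766  0.0312] track 66.8 -87.4 yaw 51.58 F [ 0.9 -0.5  0. ] w 0.001 q [ 0.44  1.09 -0.46  1.41  0.59  0.78  0.66]
t5.10 tcp [ 0.6098 -0.175   0.0312] track 68.0 -86.1 yaw 51.96 F [1.1 2.7 0.1] w 0.0 q [ 0.44  1.09 -0.46  1.41  0.6   0.78  0.67]
35 [-0.0063  0.0002  0.0002  0.0487]
40 [ 0.0033  0.0003  0.0002 -0.0385]
45 [ 0.0128 -0.0005  0.0002 -0.1258]
50 [ 2.230e-02 -2.100e-03  2.000e-04 -2.131e-01]
55 [ 3.160e-02 -4.600e-03  2.000e-04 -3.003e-01]
60 [ 4.060e-02 -7.800e-03  2.000e-04 -3.876e-01]
65 [ 4.930e-02 -1.180e-02  2.000e-04 -4.749e-01]
70 [ 5.770e-02 -1.660e-02  3.000e-04 -5.621e-01]
75 [ 6.550e-02 -2.200e-02  3.000e-04 -6.494e-01]
80 [ 7.290e-02 -2.820e-02  3.000e-04 -7.367e-01]
85 [ 7.970e-02 -3.490e-02  3.000e-04 -8.239e-01]
90 [ 8.590e-02 -4.220e-02  3.000e-04 -9.112e-01]
```

View pics/s3.png

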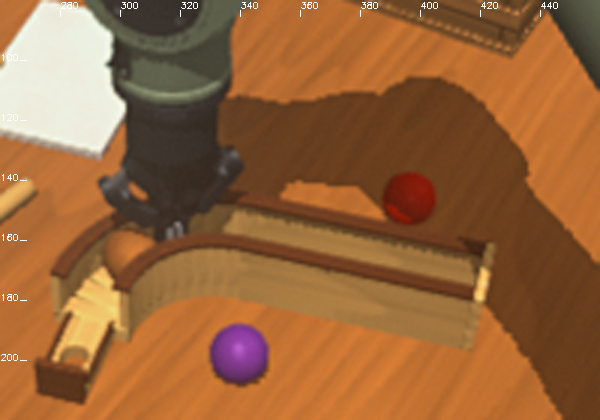

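The side view shows the ball in the bend at about (301,164), ahead of the fingers. I'll continue round the bend, a bit slower.

Request:
servo_tool([
  [0.007,0,0,0,0,-0.07],
  [0.0145,-0.0007,0,0,0,-0.14],
  [0.022,-0.002,0,0,0,-0.21],
  [0.0295,-0.004,0,0,0,-0.28],
  [0.037,-0.0065,0,0,0,-0.35],
  [0.044,-0.0093,0,0,0,-0.42],
  [0.0505,-0.0125,0,0,0,-0.49],
  [0.0568,-0.016,0,0,0,-0.55],
])

```text
time: 5.9
eef_pos: [0.6314, -0.1224, 0.0311]
tcp_rot: [0.0, 0.749, 0.662, -0.0]
wrist_force: [-0.3, 0.2, -0.2]
width: -0.004
```

```bash
python3 - <<'E'
from m import *
from bench import snapshot
show()
d=snapshot("side");np.savez("pics/side4.npz",**{k:np.array(v) for k,v in d.items()})
crop(load("side4"),240,100,360,220,4,"pics/s4.png")
show()
P=pose()
for a in range(65,91,5):
    r=np.radians(a); print(a,rel([*W(110*np.sin(r),-110*np.cos(r)),.031],14.17+a,P)[[0,1,2,5]])
E
```

```text
t5.90 tcp [ 0.6314 -0.1224  0.0311] track 101.8 -40.4 yaw 82.95 F [-0.3  0.2 -0.2] w -0.004 q [ 0.39  1.12 -0.59  1.37  0.72  0.87  1.05]
t5.95 tcp [ 0.6316 -0.121   0.0312] track 102.3 -39.0 yaw 83.22 F [0.3 0.9 1.4] w -0.0 q [ 0.39  1.12 -0.59  1.37  0.72  0.87  1.05]
65 [-0.0079  0.0002  0.0002  0.0706]
70 [ 0.0016  0.0005  0.0002 -0.0166]
75 [ 1.120e-02 -1.000e-04  2.000e-04 -1.039e-01]
80 [ 0.0207 -0.0015  0.0002 -0.1912]
85 [ 3.010e-02 -3.800e-03  2.000e-04 -2.784e-01]
90 [ 3.920e-02 -6.800e-03  2.000e-04 -3.657e-01]
```

View pics/s4.png

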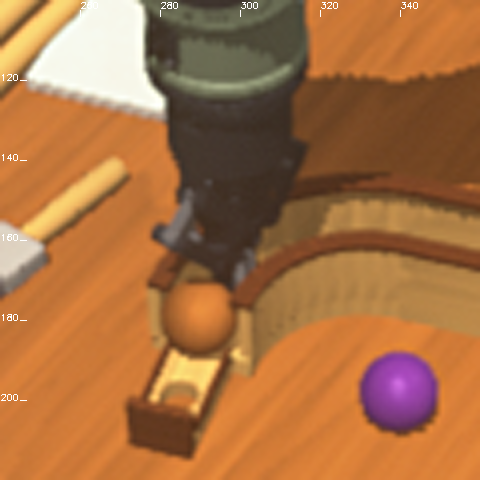

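The side view shows the ball at the end of the channel, at about (287,180), just short of the exit gap. I'll keep pushing slowly.

Request:
servo_tool([
  [0.005,0,0,0,0,-0.05],
  [0.01,0,0,0,0,-0.1],
  [0.015,-0.0006,0,0,0,-0.14],
  [0.02,-0.0014,0,0,0,-0.19],
  [0.025,-0.0025,0,0,0,-0.23],
  [0.028,-0.0033,0,0,0,-0.26],
  [0.03,-0.0038,0,0,0,-0.28],
  [0.03,-0.0038,0,0,0,-0.28],
])

```text
time: 6.75
eef_pos: [0.6313, -0.0921, 0.0312]
tcp_rot: [0.0, 0.65, 0.76, -0.0]
wrist_force: [-0.2, -0.3, 0.2]
width: 0.001
```

```bash
python3 - <<'E'
from m import *
from bench import snapshot
show()
d=snapshot("side");np.savez("pics/side5.npz",**{k:np.array(v) for k,v in d.items()})
crop(load("side5"),240,100,360,220,4,"pics/s5.png")
show();print(proj(d|{} if 0 else load("side5"),[*W(110,42),.0365]))
E
```

```text
t6.75 tcp [ 0.6313 -0.0921  0.0312] track 109.1 -10.9 yaw 98.97 F [-0.2 -0.3  0.2] w 0.001 q [ 0.37  1.13 -0.65  1.39  0.78  0.89  1.23]
t6.80 tcp [ 0.6313 -0.0924  0.0312] track 109.0 -11.2 yaw 98.91 F [-0.2 -0.1 -0.1] w 0.001 q [ 0.37  1.13 -0.65  1.39  0.78  0.89  1.23]
[[285.32910261 192.6993644 ]]
```

View pics/s5.png

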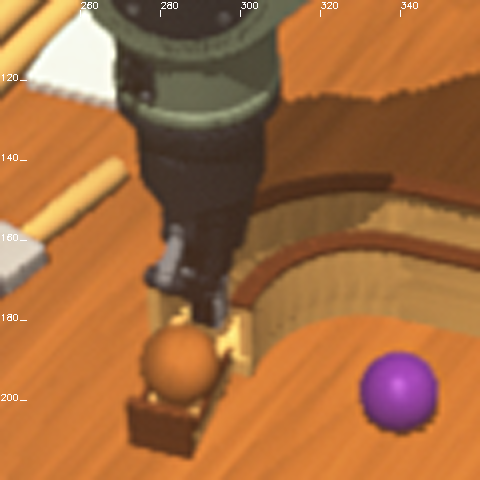

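The side view shows the ball at about (285.2,190.5). The pocket prediction is (285.3,192.7), so the ball is at or near the pocket. I'll lift the fingers straight up and check.

Request:
servo_tool([
  [-0.002,0,-0.002,0,0,0],
  [-0.003,0,-0.01,0,0,0],
  [-0.003,0,-0.03,0,0,0],
  [-0.003,0,-0.05,0,0,0],
  [-0.003,0,-0.08,0,0,0],
  [-0.003,0,-0.1,0,0,0.1],
  [-0.003,0,-0.12,0,0,0.2],
  [-0.003,0,-0.12,0,0,0.3],
])

```text
time: 7.6
eef_pos: [0.6327, -0.0952, 0.1545]
tcp_rot: [0.002, 0.758, 0.653, 0.001]
wrist_force: [0.4, -0.1, -0.5]
width: 0.002
```

```bash
cat > ball.py <<'E'
from m import *
from bench import snapshot
import sys
def ballpx(d,box,fn=None):
    hsv=cv2.cvtColor(d["frame"],cv2.COLOR_RGB2HSV);x0,y0,x1,y1=box
    m=cv2.inRange(hsv,(5,130,90),(18,255,255))
    mm=np.zeros_like(m);mm[y0:y1,x0:x1]=m[y0:y1,x0:x1]
    if fn: cv2.imwrite(fn,cv2.resize(mm[y0:y1,x0:x1],None,fx=4,fy=4))
    c=max(cv2.findContours(mm,0,cv2.CHAIN_APPROX_NONE)[0],key=cv2.contourArea)
    return cv2.minEnclosingCircle(c),cv2.contourArea(c)
E
python3 - <<'E'
from ball import *
for n in("side","top"):
    d=snapshot(n);np.savez(f"pics/{n}6.npz",**{k:np.array(v) for k,v in d.items()})
s=load("side6");t=load("top6")
crop(s,240,100,360,220,4,"pics/s6.png");crop(t,290,130,390,220,5,"pics/t6.png")
print(proj(s,[*W(110,42),.0365]),proj(t,[*W(110,42),.0365]));show()
E
```

```text
[[285.32910261 192.6993644 ]] [[327.65494141 178.1311294 ]]
t7.70 tcp [ 0.6319 -0.0952  0.1523] track 109.0 -14.2 yaw 81.63 F [-0.   0.3  0.3] w -0.0 q [ 0.37  0.96 -0.65  1.31  0.6   1.06  1.06]
```

View pics/s6.png

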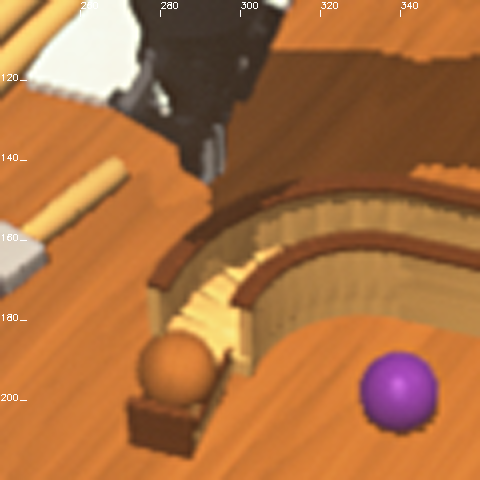

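View pics/t6.png

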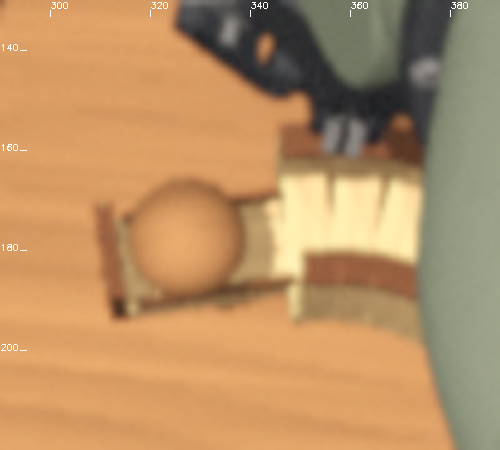

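```bash
python3 - <<'E'
from ball import *
s=load("side6");t=load("top6")
p,e=tri(t,(327.4,177.4),s,(284,192.4));print(p,e,((p[:2]-O)@ux,(p[:2]-O)@uy))
print(onz(t,(327.4,177.4),.0365),onz(s,(284,192.4),.0365),W(110,42))
show();print(rel([*W(110,42),.12],14.17))
E
```

```text
[ 0.62151919 -0.03961716  0.03668235] 0.0017382529757120147 (np.float64(0.11250458864707427), np.float64(0.042329682345230234))
[ 0.62070896 -0.03988017  0.0365    ] [ 0.62254066 -0.03966089  0.0365    ] [ 0.61917151 -0.04054993]
t7.70 tcp [ 0.6319 -0.0952  0.1523] track 109.0 -14.2 yaw 81.63 F [-0.   0.3  0.3] w -0.0 q [ 0.37  0.96 -0.65  1.31  0.6   1.06  1.06]
[ 0.0523 -0.0206  0.0322  0.0021  0.      1.1774]
```

Triangulation puts the ball at (0.6215,-0.0396,0.0367), which is at rest in the pocket within 3 mm. The next move goes above it with the jaws open and across the gap.

Request:
servo_tool([
  [0.01,-0.004,0.003,0,0,0.147],
  [0.02,-0.008,0.006,0,0,0.294],
  [0.03,-0.012,0.009,0,0,0.441],
  [0.04,-0.016,0.012,0,0,0.588],
  [0.052,-0.02,0.015,0,0,0.735],
  [0.052,-0.02,0.02,0,0,0.882],
  [0.052,-0.02,0.02,0,0,1.03],
  [0.052,-0.02,0.02,0,0,1.177],
], jaw=-1)

```text
time: 8.5
eef_pos: [0.6191, -0.0408, 0.1308]
tcp_rot: [0.0, 0.992, 0.123, -0.0]
wrist_force: [-0.4, 0.1, 0.4]
width: 1.0
```

```bash
python3 - <<'E'
from m import *
show();print(rel([.6205,-.040,.0185],14.17))
E
```

```text
t8.50 tcp [ 0.6191 -0.0408  0.1308] track 109.9 41.8 yaw 14.18 F [-0.4  0.1  0.4] w 1.0 q [ 0.16  0.91 -0.32  1.42  0.34  0.87 -0.01]
[ 0.0016 -0.0005  0.1123  0.0005  0.0009  0.0002]
```

Request:
servo_tool([
  [0.001,0,0.015,0,0,0],
  [0.0015,-0.0005,0.035,0,0,0],
  [0.0015,-0.0005,0.055,0,0,0],
  [0.0015,-0.0005,0.075,0,0,0],
  [0.0015,-0.0005,0.09,0,0,0],
  [0.0015,-0.0005,0.104,0,0,0],
  [0.0015,-0.0005,0.112,0,0,0],
  [0.0015,-0.0005,0.112,0,0,0],
])

```text
time: 9.3
eef_pos: [0.6204, -0.04, 0.0182]
tcp_rot: [0.0, 0.992, 0.125, -0.001]
wrist_force: [-0.7, -0.2, -0.2]
width: 1.002
```

```bash
python3 - <<'E'
from ball import *
show()
for n in("side","top"):
    d=snapshot(n);np.savez(f"pics/{n}7.npz",**{k:np.array(v) for k,v in d.items()})
s=load("side7");t=load("top7")
crop(s,240,100,360,220,4,"pics/s7.png");show();print(rel([.6205,-.040,.0185],14.17))
E
```

```text
t9.30 tcp [ 0.6204 -0.04    0.0182] track 111.3 42.3 yaw 14.38 F [-0.7 -0.2 -0.2] w 1.002 q [ 0.14  1.07 -0.27  1.46  0.4   0.66 -0.06]
t9.40 tcp [ 0.621  -0.04    0.0196] track 111.9 42.1 yaw 14.36 F [ 0.5 -0.2  0.2] w 1.003 q [ 0.14  1.07 -0.27  1.46  0.4   0.66 -0.06]
[-0.0005 -0.0001  0.0011  0.001  -0.0006  0.0033]
```

View pics/s7.png

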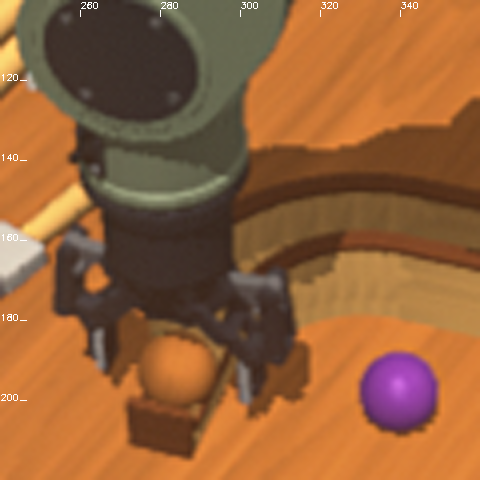

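The side view shows the ball at (284,192), midway between the open fingers. Closing now.

Request:
servo_tool([
  [0,0,0,0,0,0],
  [0,0,0,0,0,0],
  [0,0,0,0,0,0],
  [0,0,0,0,0,0],
  [0,0,0,0,0,0],
  [0,0,0,0,0,0],
  [0,0,0,0,0,0],
  [0,0,0,0,0,0],
], jaw=1, force=30)

```text
time: 10.2
eef_pos: [0.6209, -0.04, 0.0193]
tcp_rot: [0.0, 0.992, 0.125, 0.0]
wrist_force: [0.3, -0.0, 4.8]
width: 0.566
```

```bash
python3 - <<'E'
from ball import *
show()
d=snapshot("side");np.savez(f"pics/side8.npz",**{k:np.array(v) for k,v in d.items()})
crop(load("side8"),240,100,360,220,4,"pics/s8.png");show()
E
```

```text
t10.20 tcp [ 0.6209 -0.04    0.0193] track 111.8 42.1 yaw 14.32 F [ 0.3 -0.   4.8] w 0.566 q [ 0.14  1.07 -0.27  1.46  0.4   0.66 -0.06]
t10.25 tcp [ 0.6209 -0.0401  0.0193] track 111.8 42.1 yaw 14.33 F [-0.2 -0.3  4.8] w 0.566 q [ 0.14  1.07 -0.27  1.46  0.4   0.66 -0.06]
```

View pics/s8.png

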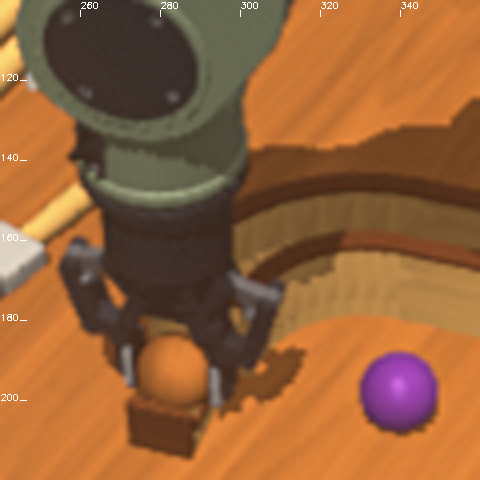

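The jaws stopped at 0.566 of full opening (about 48 mm, consistent with the 50 mm ball), with the ball between the pads. I'll lift slowly.

Request:
servo_tool([
  [0,0,-0.001,0,0,0],
  [0,0,-0.003,0,0,0],
  [0,0,-0.006,0,0,0],
  [0,0,-0.01,0,0,0],
  [0,0,-0.014,0,0,0],
  [0,0,-0.018,0,0,0],
  [0,0,-0.02,0,0,0],
  [0,0,-0.02,0,0,0],
])

```text
time: 11.05
eef_pos: [0.6209, -0.04, 0.0395]
tcp_rot: [0.0, 0.992, 0.125, 0.0]
wrist_force: [-0.1, 0.0, 0.2]
width: 0.566
```

```bash
python3 - <<'E'
from ball import *
show()
d=snapshot("side");np.savez(f"pics/side9.npz",**{k:np.array(v) for k,v in d.items()})
crop(load("side9"),240,100,360,220,4,"pics/s9.png");show()
E
```

```text
t11.05 tcp [ 0.6209 -0.04    0.0395] track 111.8 42.1 yaw 14.32 F [-0.1  0.   0.2] w 0.566 q [ 0.14  1.04 -0.28  1.46  0.39  0.69 -0.06]
t11.10 tcp [ 0.6208 -0.04    0.0392] track 111.7 42.1 yaw 14.32 F [-0.   0.3 -0.5] w 0.572 q [ 0.14  1.04 -0.28  1.46  0.39  0.69 -0.06]
```

View pics/s9.png

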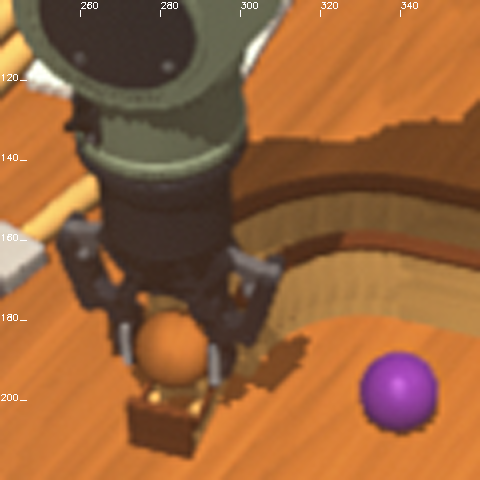

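The ball rose with the fingers to about (283,187), and the pocket is visible below it. I'll lift clear.

Request:
servo_tool([
  [0,0,-0.005,0,0,0],
  [0,0,-0.015,0,0,0],
  [0,0,-0.03,0,0,0],
  [0,0,-0.05,0,0,0],
  [0,0,-0.07,0,0,0],
  [0,0,-0.085,0,0,0],
  [0,0,-0.095,0,0,0],
  [0,0,-0.1,0,0,0],
])

```text
time: 11.9
eef_pos: [0.621, -0.0399, 0.1406]
tcp_rot: [0.001, 0.992, 0.125, 0.001]
wrist_force: [0.5, -0.1, -1.0]
width: 0.567
```

```bash
python3 - <<'E'
from ball import *
show()
for n in("side","top"):
    d=snapshot(n);np.savez(f"pics/{n}10.npz",**{k:np.array(v) for k,v in d.items()})
crop(load("side10"),220,60,360,220,3,"pics/s10.png");show()
# refine seat
t=load("top0");s=load("side0")
# hole contour centre & top-face mask
for n,d,box in(("t",t,(165,215,202,252)),("s",s,(245,288,288,332))):
    x0,y0,x1,y1=box;f=d["frame"][y0:y1,x0:x1]
    m=(f[:,:,1]>170).astype(np.uint8)
    c=max(cv2.findContours(m,cv2.RETR_EXTERNAL,cv2.CHAIN_APPROX_NONE)[0],key=cv2.contourArea)
    r=cv2.minAreaRect(c); M=cv2.moments(cv2.convexHull(c)); ctr=(M["m10"]/M["m00"]+x0,M["m01"]/M["m00"]+y0)
    print(n,ctr,cv2.contourArea(c),r[1],onz(d,ctr,.035))
P=pose()
for X in([.478,.243],): print(rel([*X,.14],5,P),P[1])
E
```

```text
t11.90 tcp [ 0.621  -0.0399  0.1406] track 111.9 42.1 yaw 14.32 F [ 0.5 -0.1 -1. ] w 0.567 q [ 0.16  0.9  -0.33  1.4   0.33  0.89 -0.01]
t12.00 tcp [ 0.6209 -0.0399  0.1397] track 111.8 42.2 yaw 14.32 F [-0.1 -0.2 -0.3] w 0.567 q [ 0.16  0.9  -0.33  1.4   0.33  0.89 -0.01]
t (182.5, 233.0) 478.0 (22.0, 23.0) [0.47793308 0.24330813 0.035     ]
s (265.10341985990937, 306.4709517923362) 376.5 (21.913469314575195, 20.571826934814453) [0.47992983 0.24408245 0.035     ]
[-0.0684 -0.3095 -0.0007  0.001  -0.0007  0.1627] [ 0.62085957 -0.03991664  0.13971642]
```

View pics/s10.png

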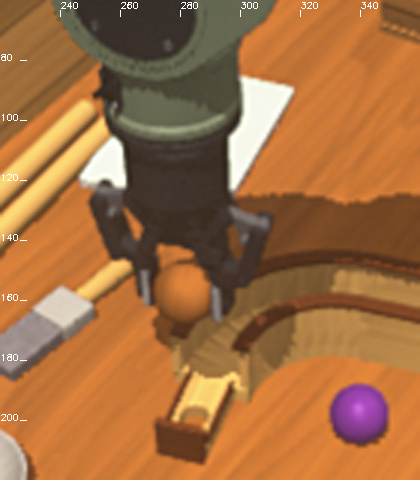

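The ball is held between the pads at about (281,157) and the pocket is empty. Both views agree on the seat at (0.4785,0.2437). I'll transfer the ball above the square block, with the yaw aligned to the block.

Request:
servo_tool([
  [-0.004,-0.018,0,0,0,0.01],
  [-0.012,-0.053,0,0,0,0.03],
  [-0.021,-0.095,0,0,0,0.05],
  [-0.031,-0.14,0,0,0,0.07],
  [-0.041,-0.185,0,0,0,0.1],
  [-0.05,-0.228,0,0,0,0.12],
  [-0.059,-0.268,0,0,0,0.14],
  [-0.065,-0.296,0,0,0,0.16],
])

```text
time: 12.8
eef_pos: [0.4827, 0.2333, 0.1384]
tcp_rot: [0.0, 0.999, 0.046, -0.0]
wrist_force: [1.2, -0.2, 0.1]
width: 0.567
```

Request:
servo_tool([
  [-0.001,-0.012,0,0,0,0],
  [-0.001,-0.014,0,0,0,0],
  [-0.001,-0.014,0,0,0,0],
  [-0.001,-0.014,0,0,0,0],
  [-0.001,-0.014,0,0,0,0],
  [-0.001,-0.014,0,0,0,0],
  [-0.001,-0.014,0,0,0,0],
  [-0.001,-0.014,0,0,0,0],
])

```text
time: 13.6
eef_pos: [0.4823, 0.2445, 0.1389]
tcp_rot: [0.0, 0.999, 0.045, 0.0]
wrist_force: [0.9, 0.0, -0.3]
width: 0.567
```

```bash
python3 - <<'E'
from ball import *
show()
for n in("side","top"):
    d=snapshot(n);np.savez(f"pics/{n}11.npz",**{k:np.array(v) for k,v in d.items()})
crop(load("side11"),190,200,330,340,4,"pics/s11.png");crop(load("top11"),120,140,240,280,4,"pics/t11.png");show()
print(rel([.4785,.2437,.07],5))
E
```

```text
t13.60 tcp [0.4823 0.2445 0.1389] track 47.1 351.9 yaw 5.14 F [ 0.9  0.  -0.3] w 0.567 q [-0.42  0.79 -0.2   1.72  0.23  0.66 -0.66]
t13.70 tcp [0.4823 0.2446 0.1389] track 47.1 352.0 yaw 5.15 F [-0.7  0.4 -0.9] w 0.569 q [-0.42  0.79 -0.2   1.72  0.23  0.66 -0.66]
[-0.0038  0.0005  0.0689  0.0009 -0.0001  0.0027]
```

View pics/s11.png

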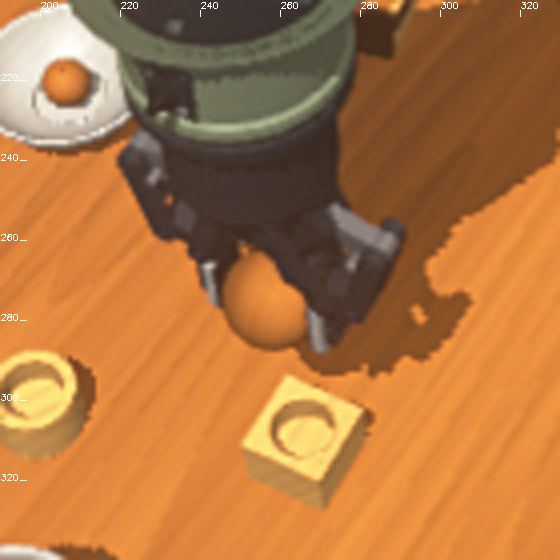

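View pics/t11.png

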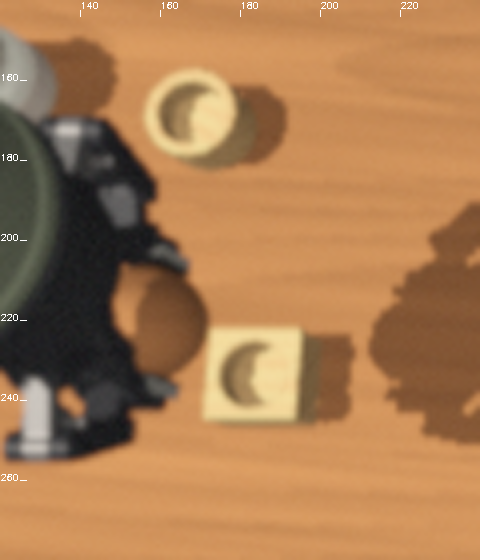

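The ball is held at about (258,274) in the side view. The square block is below it at (262,308), with the round one to the left at (198,300).

```bash
python3 - <<'E'
from ball import *
s=load("side11");t=load("top11")
for n,d,box in(("s",s,(238,258,272,290)),("t",t,(144,203,176,238))):
    x0,y0,x1,y1=box
    hsv=cv2.cvtColor(d["frame"],cv2.COLOR_RGB2HSV)
    print(n,proj(d,[.4823,.2446,.1389+.0172]))
print(tri(t,(157.2,219.8),s,(258.7,274)))
for c in ((157.2,219.8),(156.5,219)): print(onz(t,c,.1561))
for c in ((258.7,274),(258,274)): print(onz(s,c,.1561))
E
```

```text
s [[259.07365158 274.23506557]]
t [[157.47423283 220.24473216]]
(array([0.48291019, 0.2448874 , 0.15681127]), np.float64(4.200853275515182e-05))
[0.48303167 0.24521453 0.1561    ]
[0.48431704 0.24667744 0.1561    ]
[0.48320722 0.24454256 0.1561    ]
[0.48433529 0.24523316 0.1561    ]
```

The ball sits on the tool axis, within 1 mm in both views, about 17.5 mm above the TCP. I'll correct sideways by -4 mm and descend.

Request:
servo_tool([
  [-0.002,0.0005,0.005,0,0,0],
  [-0.004,0.0007,0.012,0,0,0],
  [-0.004,0.0007,0.022,0,0,0],
  [-0.004,0.0007,0.035,0,0,0],
  [-0.004,0.0007,0.048,0,0,0],
  [-0.004,0.0007,0.06,0,0,0],
  [-0.004,0.0007,0.069,0,0,0],
  [-0.004,0.0007,0.069,0,0,0],
])

```text
time: 14.5
eef_pos: [0.4779, 0.2433, 0.0687]
tcp_rot: [0.001, 0.999, 0.045, -0.001]
wrist_force: [-0.2, -0.2, 0.1]
width: 0.564
```

```bash
python3 - <<'E'
from ball import *
show()
for n in("side","top"):
    d=snapshot(n);np.savez(f"pics/{n}12.npz",**{k:np.array(v) for k,v in d.items()})
crop(load("side12"),190,240,330,340,5,"pics/s12.png");show()
print(rel([.4785,.2437,.0355],5))
E
```

```text
t14.50 tcp [0.4779 0.2433 0.0687] track 42.5 351.8 yaw 5.17 F [-0.2 -0.2  0.1] w 0.564 q [-0.45  0.9  -0.16  1.78  0.27  0.48 -0.69]
t14.60 tcp [0.4784 0.2436 0.0699] track 43.1 352.0 yaw 5.16 F [-0.4 -0.2 -1.2] w 0.57 q [-0.45  0.9  -0.16  1.78  0.27  0.49 -0.69]
[ 0.0001 -0.0001  0.0344  0.0009 -0.0001  0.0027]
```

View pics/s12.png

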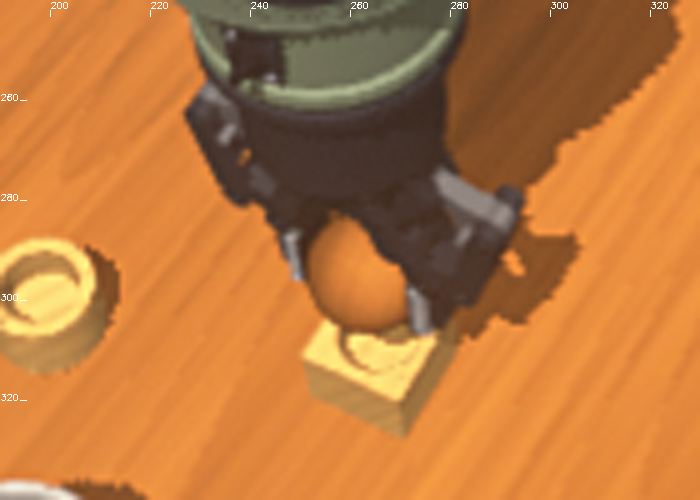

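The side view shows the ball at about (261,294), over the seat hole of the square block. I'll lower it.

Request:
servo_tool([
  [0,0,0.006,0,0,0],
  [0,0,0.013,0,0,0],
  [0,0,0.02,0,0,0],
  [0,0,0.025,0,0,0],
  [0,0,0.028,0,0,0],
  [0,0,0.03,0,0,0],
  [0,0,0.031,0,0,0],
  [0,0,0.031,0,0,0],
])

```text
time: 15.4
eef_pos: [0.4784, 0.2435, 0.0389]
tcp_rot: [0.0, 0.999, 0.045, 0.0]
wrist_force: [-0.3, -0.4, -0.1]
width: 0.566
```

```bash
python3 - <<'E'
from ball import *
show()
for n in("side","top"):
    d=snapshot(n);np.savez(f"pics/{n}13.npz",**{k:np.array(v) for k,v in d.items()})
crop(load("side13"),190,240,330,340,5,"pics/s13.png");show()
print(rel([.4785,.2437,.0355],5));print(proj(load("side13"),[.4785,.2437,.053]))
E
```

```text
t15.40 tcp [0.4784 0.2435 0.0389] track 43.0 351.9 yaw 5.15 F [-0.3 -0.4 -0.1] w 0.566 q [-0.46  0.95 -0.14  1.79  0.28  0.42 -0.71]
t15.50 tcp [0.4784 0.2435 0.039 ] track 43.1 351.9 yaw 5.15 F [ 0.4 -0.5 -0.4] w 0.565 q [-0.46  0.95 -0.14  1.79  0.28  0.42 -0.71]
[ 0.0001 -0.0002  0.0035  0.0008 -0.0003  0.0026]
[[265.11822589 302.2787507 ]]
```

View pics/s13.png

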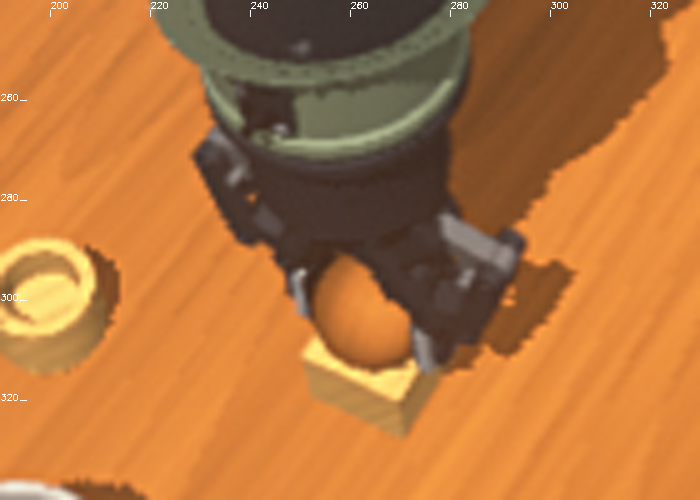

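Request:
servo_tool([
  [0,0,0.0005,0,0,0],
  [0,0,0.001,0,0,0],
  [0,0,0.0015,0,0,0],
  [0,0,0.002,0,0,0],
  [0,0,0.0025,0,0,0],
  [0,0,0.003,0,0,0],
  [0,0,0.003,0,0,0],
  [0,0,0.003,0,0,0],
])

```text
time: 16.3
eef_pos: [0.4783, 0.2435, 0.0359]
tcp_rot: [0.0, 0.999, 0.045, 0.0]
wrist_force: [-0.7, 0.2, -1.1]
width: 0.566
```

Request:
servo_tool([
  [0,0,0.0003,0,0,0],
  [0,0,0.0006,0,0,0],
  [0,0,0.0009,0,0,0],
  [0,0,0.0012,0,0,0],
  [0,0,0.0015,0,0,0],
  [0,0,0.0015,0,0,0],
  [0,0,0.0015,0,0,0],
  [0,0,0.0015,0,0,0],
])

```text
time: 17.1
eef_pos: [0.4785, 0.2433, 0.0346]
tcp_rot: [0.001, 0.999, 0.045, 0.0]
wrist_force: [-0.0, -3.2, 6.1]
width: 0.567
```

```bash
python3 - <<'E'
from ball import *
show();show()
E
```

```text
t17.10 tcp [0.4785 0.2433 0.0346] track 43.1 351.7 yaw 5.14 F [-0.  -3.2  6.1] w 0.567 q [-0.46  0.96 -0.13  1.79  0.28  0.41 -0.71]
t17.10 tcp [0.4785 0.2433 0.0346] track 43.1 351.7 yaw 5.14 F [-0.  -3.2  6.1] w 0.567 q [-0.46  0.96 -0.13  1.79  0.28  0.41 -0.71]
```

Contact with the seat shows 6 N upward and 3 N sideways. I'll ease 1 mm towards -y, then open a little.

Request:
servo_tool([
  [0,0.0005,0,0,0,0],
  [0,0.001,0,0,0,0],
  [0,0.001,0,0,0,0],
  [0,0.001,0,0,0,0],
  [0,0.001,0,0,0,0],
  [0,0.001,0,0,0,0],
  [0,0.001,0,0,0,0],
  [0,0.001,0,0,0,0],
])

```text
time: 17.9
eef_pos: [0.4785, 0.2425, 0.0344]
tcp_rot: [0.0, 0.999, 0.045, 0.0]
wrist_force: [2.6, -0.1, 1.8]
width: 0.566
```

Request:
servo_tool([
  [0,0,0,0,0,0],
  [0,0,0,0,0,0],
  [0,0,0,0,0,0],
  [0,0,0,0,0,0],
  [0,0,0,0,0,0],
  [0,0,0,0,0,0],
  [0,0,0,0,0,0],
  [0,0,0,0,0,0],
], jaw=-0.35)

```text
time: 18.7
eef_pos: [0.4785, 0.2425, 0.0344]
tcp_rot: [0.0, 0.999, 0.045, 0.0]
wrist_force: [0.3, 0.4, 0.2]
width: 0.677
```

```bash
python3 - <<'E'
from ball import *
show()
d=snapshot("side");np.savez(f"pics/side14.npz",**{k:np.array(v) for k,v in d.items()})
crop(load("side14"),190,240,330,340,5,"pics/s14.png");show()
E
```

```text
t18.70 tcp [0.4785 0.2425 0.0344] track 42.8 350.8 yaw 5.15 F [0.3 0.4 0.2] w 0.677 q [-0.46  0.96 -0.13  1.79  0.28  0.41 -0.71]
t18.75 tcp [0.4784 0.2425 0.0344] track 42.8 350.9 yaw 5.16 F [-0.1  0.2  0.2] w 0.677 q [-0.46  0.96 -0.13  1.79  0.28  0.41 -0.71]
```

View pics/s14.png

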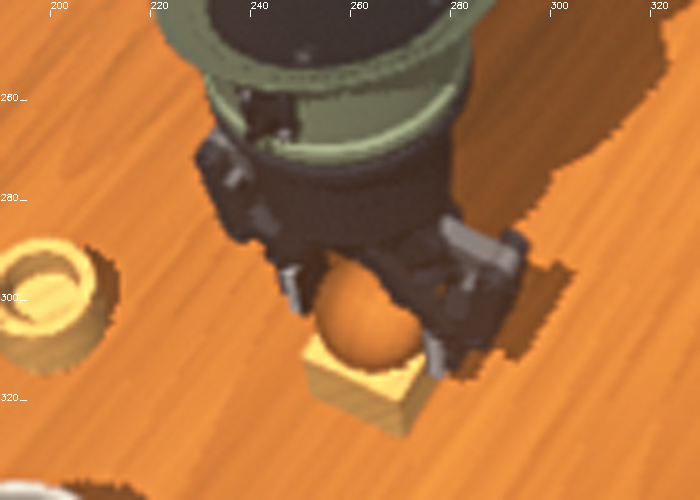

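The side view shows the ball resting in the square block's seat at about (264,302), with gaps to both pads and the wrist force at zero. I'll open fully and rise.

Request:
servo_tool([
  [0,0,0,0,0,0],
  [0,0,0,0,0,0],
  [0,0,0,0,0,0],
  [0,0,0,0,0,0],
  [0,0,0,0,0,0],
  [0,0,0,0,0,0],
  [0,0,0,0,0,0],
  [0,0,0,0,0,0],
], jaw=-1)

```text
time: 19.55
eef_pos: [0.4784, 0.2425, 0.0344]
tcp_rot: [0.0, 0.999, 0.045, 0.0]
wrist_force: [0.1, 0.4, 0.6]
width: 1.001
```

Request:
servo_tool([
  [0,0,-0.005,0,0,0],
  [0,0,-0.02,0,0,0],
  [0,0,-0.04,0,0,0],
  [0,0,-0.06,0,0,0],
  [0,0,-0.09,0,0,0],
  [0,0,-0.12,0,0,0],
  [0,0,-0.14,0,0,0],
  [0,0,-0.15,0,0,0],
])

```text
time: 20.35
eef_pos: [0.4788, 0.2428, 0.1863]
tcp_rot: [-0.0, 0.999, 0.045, 0.001]
wrist_force: [0.2, -0.5, -0.2]
width: 1.002
```

Request:
servo_tool([
  [0,0.02,0,0,0,0],
  [0,0.05,0,0,0,0],
  [0,0.08,0,0,0,0],
  [0,0.11,0,0,0,0],
  [0,0.13,0,0,0,0],
  [0,0.14,0,0,0,0],
  [0,0.14,0,0,0,0],
  [0,0.14,0,0,0,0],
])

```text
time: 21.15
eef_pos: [0.4909, 0.1043, 0.1844]
tcp_rot: [0.0, 0.999, 0.045, -0.0]
wrist_force: [-0.0, -0.2, -0.0]
width: 1.0
```

```bash
python3 - <<'E'
from ball import *
show()
for n in("side","top"):
    d=snapshot(n);np.savez(f"pics/{n}15.npz",**{k:np.array(v) for k,v in d.items()})
a=load("side15");b=load("top15")
crop(a,190,240,330,340,5,"pics/s15.png");crop(b,130,140,230,260,5,"pics/t15.png")
print(proj(a,[.4785,.2437,.053]),proj(b,[.4785,.2437,.053]));show()
E
```

```text
t21.15 tcp [0.4909 0.1043 0.1844] track 21.0 213.8 yaw 5.21 F [-0.  -0.2 -0. ] w 1.0 q [-0.13  0.67 -0.25  1.81  0.25  0.69 -0.43]
[[265.11822589 302.2787507 ]] [[179.15068337 231.37853628]]
t21.25 tcp [0.4908 0.1044 0.1844] track 21.1 214.0 yaw 5.24 F [-0.3  0.1 -0.4] w 1.003 q [-0.13  0.67 -0.25  1.81  0.25  0.69 -0.43]
```

View pics/s15.png

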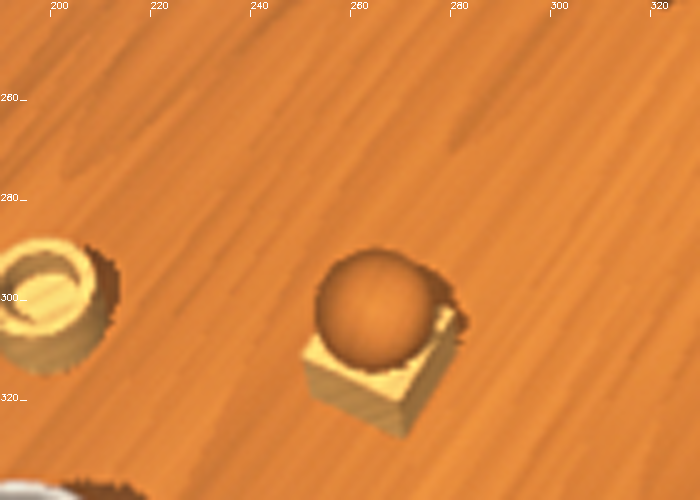

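View pics/t15.png

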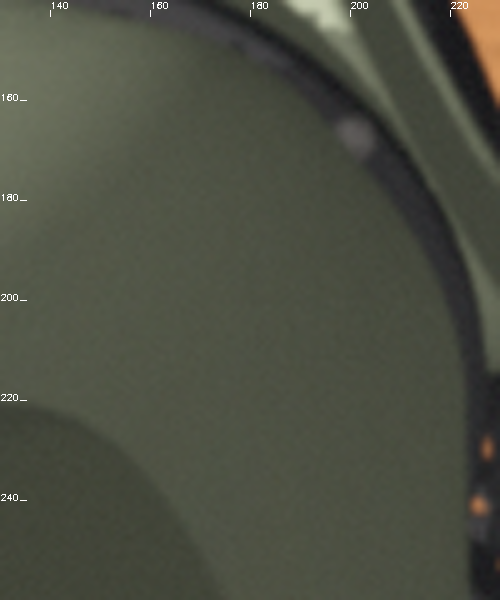

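The side view shows the ball at (265,302) against a predicted seat position of (265.1,302.3). The top view is blocked by the arm. The robot is clear of everything, so I'm handing in.

```bash
python3 - <<'E'
from bench import arm
print(arm.job_done())
E
```

```text
the job is handed in; nothing more can be done
None
```

The ball is in the seat of the square block, and I handed the job in at about 21 s; no verdict was reported.

- **Pocket:** I pushed the ball round the track with the shut fingers. Triangulated from both views, it came to rest in the pocket within about 3 mm of the calculated point, at a height of 36.7 mm.
- **Lift and transfer:** I gripped it across the gap at 30 N and lifted it straight up. It stayed on the tool axis within 1 mm, with no slip seen.
- **Placing:** I lowered it until it touched the seat, which showed 6 N up and 3 N sideways. I eased over 1 mm, opened the jaws in two stages and backed away.

**Last checks:**
- In the side view the ball is at pixel (265,302); the seat point predicts (265.1,302.3).
- The wrist force is about zero and the gripper is clear of everything.
- The arm blocked the final top view, so only the side camera confirms the resting place.
- The two cameras disagreed by about 2 mm on the seat and pocket, so I used positions between the two.

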